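# Isolate the test jig, then unlatch its clamp arm and hold it up

### The job

Before the test jig is opened its contacts must be isolated: take the wide flat blade out of the wooden rack and push it fully home into the slot of the jig's contact block, until its shoulder rests on the block, and leave it there. Only then pull the spring latch of the clamp arm sideways, lift the arm's socket off the ball and finish while holding the arm still with the gripper, its socket raised at least 5 cm, so that a colleague can take the board out. Leave the other gauges and everything else on the bench where they are.

Things in the scene. Friction and masses are not known exactly. Their poses are not given: they have to be found in the camera images.
- blade: Isolating blade upright in the rack, the widest of three gauges. White flat shank 24 (x) x 5 (y) x 32 mm long, tip tapered; on it a grey grip block 38 (x) x 18 (y) x 36 mm whose underside is the shoulder. Origin: centre of the shank's lower end (13 mm above the table in the rack); z up; grip spans z = 32 to 68 mm. 25 to 60 g. A half turn about z makes no difference.
- rack: Fixed wooden rack block 190 (x) x 50 (y) x 45 mm high, origin at the centre of its underside; three equal slots at x = -60, 0 and +60 mm, each 29 (x) x 8 (y) mm and 37 mm deep. Which gauge stands in which slot varies.
- narrow_gauge: Bystander in the rack: like the blade but with a shank 12 mm wide and a grip block only 18 x 18 x 36 mm. Origin: lower end of the shank.
- pin_gauge: Bystander in the rack: round pin 5.6 mm thick with a round knob 22 mm in diameter, 36 mm high. Origin: lower end of the pin.
- slot (a point): Centre of the contact slot's mouth in the top (57 mm above the table) of the grey contact block, 62 (x) x 40 (y) mm, on the jig's base. Slot 29 (x) x 8 (y) mm, 37 deep, 2 mm chamfer. Axes are the jig's: x from ball to hinge, y to the latch side, z up. Blade fully home: shoulder on the block's top, blade's origin 32 mm below this point. The clamp arm's bar is 77 mm away.
- ball (a point): Centre of the 30 mm steel ball on its stud, at the jig's end nearer the robot, 50 mm above the table; same axes as slot. Fixed.
- clamp_hinge (a point): Centre of the clamp arm's hinge pin, 240 mm from the ball along the jig's x and 65 mm above the table; the hinge axis is the jig's y. Same axes as slot. Fixed.
- clamp_arm: Clamp arm: aluminium bar 30 mm wide, top 74 mm above the table when down, from the hinge to a dark steel socket housing 50 (x) x 44 (y) mm, top 81 mm above the table, that sits over the ball. Origin on the hinge axis; at rest its axes are the jig's. Carries the latch; 0.5 kg together: about 3 N at the latch tab lifts it, and it falls back if let go.
- socket (a point): Point of the clamp arm that coincides with the ball's centre (50 mm above the table) while the arm is down.
- clamp_lift (a joint): Hinge of the clamp arm, rad: 0 = down on the ball, grows as the free end rises, stop at 0.5. While the latch is shut the ball holds it down at under 0.02.
- latch (a joint): Slide of the spring latch, m: 0 = shut (pawl under the ball), stop at 0.016 = drawn fully out, sideways along the clamp arm's +y, away from the arm. The spring pushes back with 3 N when shut and 8 N when fully out and shuts the latch again if let go. The pawl clears the ball from about 0.009.
- latch_grip (a point): Point to hold on the latch's upright steel tab, 22 (x) x 12 (y) mm, which stands 72 mm to the +y side of the clamp arm's centre line, beside the ball, and rides with latch and arm. While shut its top is 105 mm above the table and this point 89 mm. Between tab and housing 44 mm are free, above the latch's flat bar (top 38 mm above the table) and its guide by the housing (50 mm).
- multimeter: Bystander: yellow multimeter, 180 x 90 x 50 mm, lying flat. Origin: centre of its underside.
- cleaner: Bystander: small white bottle, 48 mm in diameter, 130 mm high. Origin: centre of its underside.
- driver: Bystander: screwdriver lying flat, 170 mm long. Origin: beneath its middle.
- tin: Bystander: shallow aluminium dish, 40 mm in diameter, 18 mm high, standing on the jig's base plate near the ball, on the side away from the latch. Origin: centre of its underside.
- spool: Bystander: metal spool, 54 mm in diameter, 40 mm high. Origin: centre of its underside.
- breadboard: Bystander: white plug-in board 165 x 55 x 10 mm, lying flat. Origin: centre of its underside.
Not all that is in view belongs to the job. Leave any purple or red look-alike of the blade alone.

How it is judged:
By the outcome, as a careful person would: the job done as asked, in the order asked, and still so for the second after the job is handed in, while the arm keeps its last pose, push and grip.
It also fails if it takes over 51 s, if anything falls off the work surface, if the arm or the gripper's body presses on something with over 40 N, if the wrist force passes 120 N, or if a joint passes its speed limit or range.

### The arm

A 7-joint arm with a two-finger parallel gripper is mounted at the origin on the work surface. World frame = base frame: x ahead of the robot, y to its left, z up, the work surface at z = 0. Lengths are in mm, angles in rad, forces in N, time in s.
With the tool pointing down it reaches from about 425 to 950 mm from the base axis. Payload 16.7 kg.
Tool frame: the origin (TCP) lies at the very end of the fingers, on their centre line; the grasp point (between the pads) lies 19 mm behind it; z points along the fingers, y is the line along which they close (so a half turn about z gives the same grasp; the last joint's range is limited). The gripper opens to 94 mm and grips with 3 to 60 N. Pads are 16 mm wide; open, the fingers measure 119 mm over their backs; the gripper's body (75 mm by 177 mm) begins 78 mm behind the grasp point.
Start: joints at [1.161, 0.426, 0.074, 1.606, -0.034, 1.111, -0.067], TCP at [174.021, -652.143, 205.467] pointing down, gripper open.
Joint ranges: [-2.85, 2.85], [-0.5, 2.14], [-1.23, 1.37], [0.21, 2.46], [-1.02, 4.16], [0.16, 2.05], [-2.73, 2.73]. Speed limits (rad/s): [1.89, 1.89, 2.39, 2.39, 3.01, 3.01, 3.01].

### API

Orientations are given as a unit quaternion [x, y, z, w].
In Python, from rig import sense, get_image, hand_in gives the robot as it stands.
- The arm moves only by the tool jog_arm, never from a script. Its arguments are lists of equal length, an entry for each row: "translation": the shift along the tool's x, y, z in cm, a list of three; "twist": the turn about the tool's z in degrees. A call has 1 to 12 rows; each row is the pose to reach, as a shift and turn from the pose commanded when the call began, along the tool's axes at that moment; what a row does not reach only later rows make up. A row lasts 1/12 s, in which the tool goes at most 41.7 mm and 7.16 degrees, less where a joint would pass 70% of its speed; a pose out of reach is approached as far as the arm can. A call with a gripper value outside its range is refused whole. "hand" is the finger opening in cm, from 0 to 9.4, set as the call begins (left out, the last holds). The fingers move at their own pace and stop on an object; "grip_force" is the grip in N (left out, the last holds). Time passes only in rows, so rows that repeat a pose let the fingers close. It gives the time, the measured TCP pose, the force, the opening and the grip force at its end, in the units of the state.
- sense(): the state, without advancing time (a new reading comes with each control period).
- get_image(name): name is "scene" or "top" or "wrist"; returns a dict with "img" (420x560x3 uint8, red, green, blue), "fx", "fy", "cx", "cy" (pixels), "D" ([k1, k2, p1, p2, k3] as OpenCV has them; the pictures are not rectified), "R" (3x3) and "t" (3): a world point X has camera coordinates R X + t. Camera axes: x right, y down, z forward; pixel columns grow to the right and rows downward; lengths in mm; the calibration is good to about 2 mm. A picture is of the moment at which its call begins. There is no depth.
- hand_in(): hands the job in; it is judged then, once.
The state is a dict: "time": time; "joint_pos": joint angles; "dq": joint speeds; "effort": joint torques, N m; "tcp_pos": TCP position; "tcp_rot": TCP orientation; "contact_force": force on the tool from outside, world axes, zero at the start; "moment": the same for the moment, N m; "finger_gap": finger opening in mm; "grasp_force": force on a finger pad.
Only numpy, scipy, OpenCV 4.12 (cv2) and the standard library are available. Lean on these libraries where they do the work, as an engineer would, in place of code of your own. Each camera call takes 0.05 s, during which the arm holds its last target. There are 200 camera calls.

## Working session

There is one attempt and no reset: what is moved stays moved. The work goes in short steps, Python scripts to look and compute and a tool call to move; the robot and the scene stay as the last step left them, time stands still between calls to the robot, and variables do not carry over. Pictures are saved under pics/ and viewed, at most 10 in all, crops included, and the job is handed in when it is done.

Besides the shell and the picture viewer there is one more tool, called as name([rows], argument=value, ...), one row to a line, values as JSON. jog_arm: Moves the arm, as the interface text tells. Its arguments: {"type":"object","properties":{"translation":{"type":"array"},"twist":{"type":"array"},"hand":{"type":"number"},"grip_force":{"type":"number"}},"required":["translation","twist"]}

```bash
mkdir -p pics; ls; python3 - <<'E'
from rig import sense,get_image
import cv2,pickle
s=sense();print(s)
for n in("scene","top"):
    d=get_image(n);cv2.imwrite(f"pics/{n}0.png",d["img"][:,:,::-1]);pickle.dump(d,open(f"pics/{n}0.pkl","wb"))
    print(n,d["fx"],d["cx"],d["cy"],d["D"],d["R"],d["t"])
E
```

```text
pics
{'time': 0.0, 'joint_pos': array([ 1.16051897,  0.4267393 ,  0.07384231,  1.60660742, -0.03409001,
        1.11079729, -0.06709854]), 'dq': array([ 7.44405381e-04, -4.46323389e-06, -5.48641391e-04,  1.02019514e-03,
        1.21790463e-03,  4.77999952e-04, -8.91423820e-04]), 'effort': array([ 1.27369512e-04, -9.35840893e+01,  3.66616733e+00, -4.54200196e+01,
       -4.88689158e-02,  2.04056402e-02,  1.42746649e-04]), 'tcp_pos': array([ 173.89437163, -651.7597038 ,  204.77031251]), 'tcp_rot': array([ 9.91512394e-01,  1.30010600e-01, -1.34099777e-04, -6.32066116e-04]), 'contact_force': array([-0.49173553, -0.81800641,  0.07023142]), 'moment': array([ 0.05095782,  0.04217608, -0.01186317]), 'grasp_force': 0.0, 'finger_gap': 93.86175444481546}
scene 424.7078980095046 276.6227130588737 212.57548300343794 [-0.01269667  0.          0.          0.          0.        ] [[ 0.43302018  0.90110049 -0.02261474]
 [ 0.49359073 -0.25803674 -0.8305331 ]
 [-0.75422922  0.34847517 -0.55650996]] [-211.97320159 -214.37668013 1581.29505689]
top 531.797956202243 284.32893374669317 214.3729007047701 [-0.05889552  0.          0.          0.          0.        ] [[ 0.01347154 -0.99989073 -0.00608628]
 [-0.99829615 -0.01310395 -0.05686022]
 [ 0.05677425  0.0068419  -0.9983636 ]] [ -21.9812555   563.45115002 1488.0844508 ]
```

View pics/scene0.png

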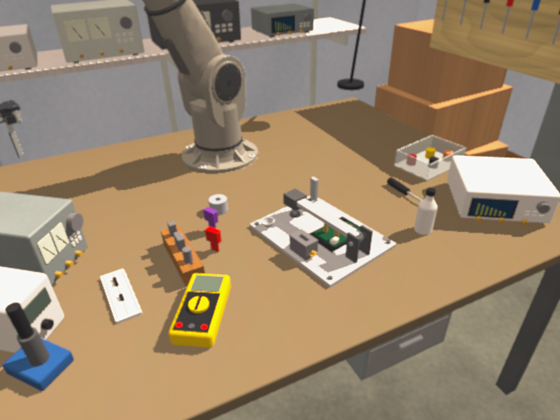

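View pics/top0.png

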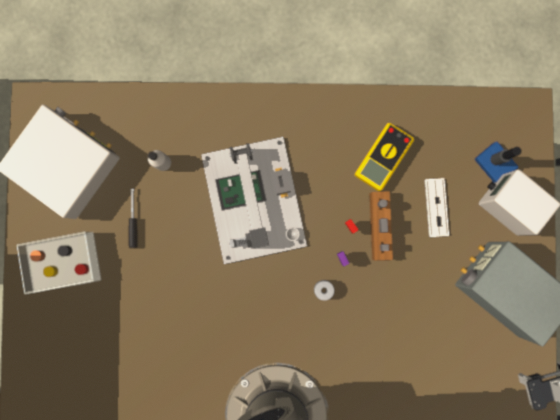

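The top view shows the jig at about (255,200) and the rack at about (382,227), with three gauges in its slots at rows ~203, 225 and 250. Loose red (351,226) and purple (343,258) look-alikes lie beside it. I'll enlarge the rack and the jig.

```bash
python3 - <<'E'
import cv2,numpy as np
t=cv2.imread("pics/top0.png");s=cv2.imread("pics/scene0.png")
r=lambda im,x0,y0,w,h,W,H:cv2.resize(im[y0:y0+h,x0:x0+w],(W,H),interpolation=cv2.INTER_CUBIC)
a=r(t,340,185,80,80,400,400);b=r(s,150,200,80,80,400,400)
cv2.imwrite("pics/c1.png",np.hstack([a,b]))
a=r(t,200,135,110,130,508,600)
cv2.imwrite("pics/c2.png",a)
E
```

```text
(no output)
```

View pics/c1.png

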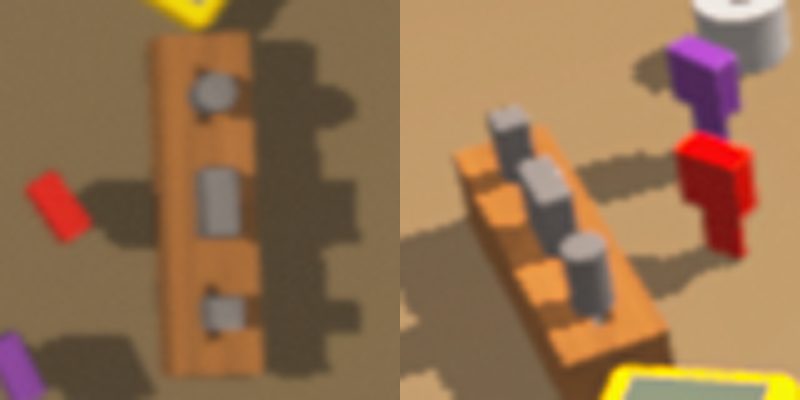

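View pics/c2.png

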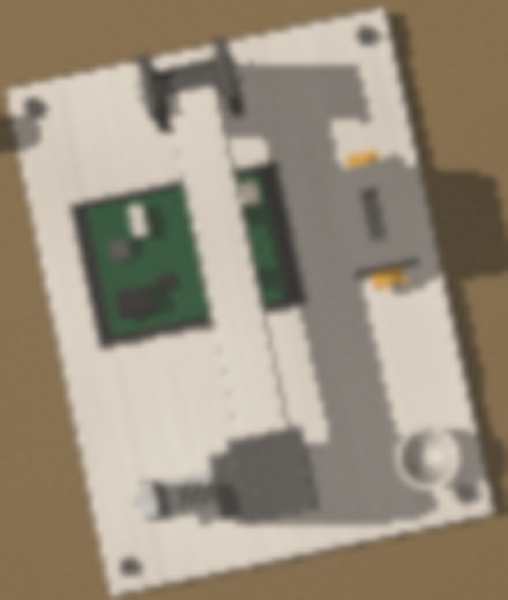

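Three gauges stand in the rack, given here in full top-image pixels. The pin gauge at (383,203) has a round knob, the centre one at (384,225) has a wide rectangular grip, and the narrow gauge at (385,248) has a small square grip. The purple and red blades stand loose outside the rack. The blade is the centre one, because it is the only grey gauge with a wide grip, and the crop confirms it. In the jig crop the slot is at (374,213), the tab at (152,497), the housing at (268,478) and the tin at (430,458).

```bash
cat > h.py <<'E'
import cv2,numpy as np,pickle
from scipy.spatial.transform import Rotation as Ro
def K(d):return np.array([[d["fx"],0,d["cx"]],[0,d["fy"],d["cy"]],[0,0,1.]])
def back(d,uv,z):
    n=cv2.undistortPoints(np.float64(uv).reshape(-1,1,2),K(d),np.float64(d["D"])).reshape(-1,2)
    r=np.c_[n,np.ones(len(n))]@d["R"]; c=-d["R"].T@d["t"]
    return c+r*((z-c[2])/r[:,2])[:,None]
def proj(d,X):
    return cv2.projectPoints(np.float64(X).reshape(-1,1,3),cv2.Rodrigues(np.float64(d["R"]))[0],np.float64(d["t"]),K(d),np.float64(d["D"]))[0].reshape(-1,2)
def plan(s,xyz,yaw=None):
    "cm shift in tool axes to target TCP; yaw = world direction (deg) of the tool x axis, mod 180"
    M=Ro.from_quat(s["tcp_rot"]).as_matrix()
    cur=np.degrees(np.arctan2(M[1,0],M[0,0]))
    out=M.T@(np.array(xyz)-s["tcp_pos"])/10
    tw=None if yaw is None else -((yaw-cur+90)%180-90)
    return out.round(2),cur,tw
E
python3 - <<'E'
from h import *
d=pickle.load(open("pics/top0.pkl","rb"))
np.set_printoptions(precision=1,suppress=True)
c1=lambda p:np.array(p)/5+[339.6,184.6]
c2=lambda p:np.array(p)/4.617+[199.6,134.6]
print("cam",-d["R"].T@d["t"])
print("rack",back(d,c1([(152,35),(248,33),(165,376),(263,375)]),45))
print("blade",back(d,c1([(219,202)]),81),"pin",back(d,c1([(214,92)]),81),"nar",back(d,c1([(225,313)]),81))
print("red,pur",back(d,c1([(58,206),(18,370)]),68))
print("slot",back(d,c2([(374,213),(369,188),(379,238)]),57))
print("tab",back(d,c2([(152,497)]),105))
print("housing",back(d,c2([(213,455),(302,430),(320,510),(228,530)]),81))
print("bar",back(d,c2([(180,110),(225,95)]),74),"hinge",back(d,c2([(160,98),(232,82)]),74))
print("tin",back(d,c2([(430,458)]),18))
E
```

```text
cam [ 478.3  -24.8 1517.6]
rack [[ 628.6 -252.2   45. ]
 [ 630.5 -305.7   45. ]
 [ 439.5 -260.3   45. ]
 [ 440.7 -314.6   45. ]]
blade [[ 534.7 -283.3   81. ]] pin [[ 594.4 -280.4   81. ]] nar [[ 474.8 -286.8   81. ]]
red,pur [[ 531.9 -197.6   68. ]
 [ 442.4 -176.5   68. ]]
slot [[654.3  -3.2  57. ]
 [669.3  -0.   57. ]
 [639.3  -6.4  57. ]]
tab [[482.7 121.5 105. ]]
housing [[507.8  88.7  81. ]
 [523.1  36.8  81. ]
 [476.5  25.6  81. ]
 [464.1  79.2  81. ]]
bar [[712.3 112.5  74. ]
 [721.6  85.9  74. ]] hinge [[719.3 124.5  74. ]
 [729.4  81.9  74. ]]
tin [[509.1 -38.9  18. ]]
```

```bash
python3 - <<'E'
from h import *
np.set_printoptions(precision=1,suppress=True)
t=pickle.load(open("pics/top0.pkl","rb"));s=pickle.load(open("pics/scene0.pkl","rb"))
P=[(174,-652,z) for z in(205,300,450)]
print(proj(t,P),proj(s,P))
# grey box: nearest top corner candidates: top px vs scene px
for z in(50,100,150,200,250):
    X=back(t,[(458,285),(508,243),(480,205),(523,172)],z);print(z,X.ravel(),proj(s,X).ravel())
from rig import get_image
d=get_image("wrist");cv2.imwrite("pics/w0.png",d["img"][:,:,::-1]);pickle.dump(d,open("pics/w0.pkl","wb"));print(-d["R"].T@d["t"],d["fx"],d["R"])
E
```

```text
[[539.7 370.8]
 [558.8 380.4]
 [595.7 398.7]] [[ -1.  162.9]
 [-15.4 128.9]
 [-41.3  68. ]]
50 [ 372.9 -496.3   50.   490.3 -637.2   50.   595.  -558.9   50.   689.6
 -682.4   50. ] [ 84.4 234.3  23.9 278.7  63.1 297.2  -4.  350.7]
100 [ 376.5 -480.3  100.   489.8 -616.4  100.   591.1 -540.7  100.   682.4
 -660.   100. ] [ 85.8 217.4  26.3 259.   65.1 276.1  -0.8 325.9]
150 [ 380.1 -464.2  150.   489.4 -595.5  150.   587.1 -522.5  150.   675.2
 -637.6  150. ] [ 87.3 199.8  28.7 238.4  67.1 254.1   2.5 300.1]
200 [ 383.7 -448.1  200.   489.  -574.6  200.   583.1 -504.3  200.   668.
 -615.2  200. ] [ 88.8 181.4  31.3 216.9  69.3 231.1   6.1 273.2]
250 [ 387.3 -432.1  250.   488.6 -553.8  250.   579.1 -486.1  250.   660.8
 -592.8  250. ] [ 90.5 162.   34.1 194.4  71.5 207.1   9.7 245.3]
[ 254.2 -630.   384.7] 329.2164781915762 [[ 0.3 -1.  -0. ]
 [-0.9 -0.2  0.3]
 [-0.3 -0.1 -1. ]]
```

View pics/w0.png

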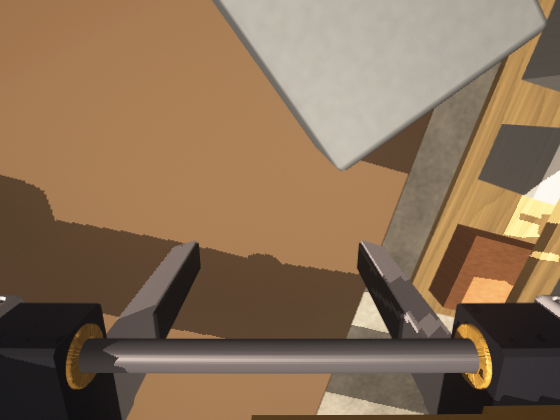

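The wrist view shows the fingers at the bottom and the white instrument's corner at (342,168), ahead and to the right. I'll rise first, then cross to just short of the rack.

jog_arm([
  [0,0,-4],
  [4,-3,-7.5],
  [8,-6,-7.5],
  [12,-9,-7.5],
  [16,-12,-7.5],
  [20,-15,-7.5],
  [24,-18,-7.5],
  [28,-20.5,-7.5],
  [32,-23,-6],
  [36,-25.5,-3],
  [39,-27.6,0],
  [39,-27.6,2],
], twist=[0,0,0,0,2,4,6,8,10,12,12,12], hand=5)

```text
time: 1.15
tcp_pos: [453.2, -315.3, 218.7]
tcp_rot: [1.0, 0.026, 0.001, 0.001]
contact_force: [2.3, -0.8, -0.1]
finger_gap: 50.1
grasp_force: 0.0
```

jog_arm([
  [0,0,0],
  [0,0,0],
  [0,0,0],
  [0,0,0],
], twist=[0,0,0,0])

```text
time: 1.48
tcp_pos: [450.7, -318.5, 218.6]
tcp_rot: [1.0, 0.025, 0.0, 0.0]
contact_force: [-0.5, 0.3, 0.1]
finger_gap: 49.8
grasp_force: 0.0
```

```bash
python3 - <<'E'
from h import *
from rig import get_image,sense
np.set_printoptions(precision=2,suppress=True)
s=sense();print(s["time"],s["tcp_pos"],s["tcp_rot"],s["contact_force"],s["finger_gap"])
d=get_image("wrist");cv2.imwrite("pics/w1.png",d["img"][:,:,::-1]);pickle.dump(d,open("pics/w1.pkl","wb"))
X=[(535,-283,81),(595,-280,81),(475,-287,81)];print(proj(d,X))
E
```

```text
1.4833 [ 450.65 -318.51  218.59] [1.   0.02 0.   0.  ] [-0.5   0.32  0.12] 49.80895784454963
[[245.09 106.32]
 [243.15  34.73]
 [247.9  170.74]]
```

View pics/w1.png

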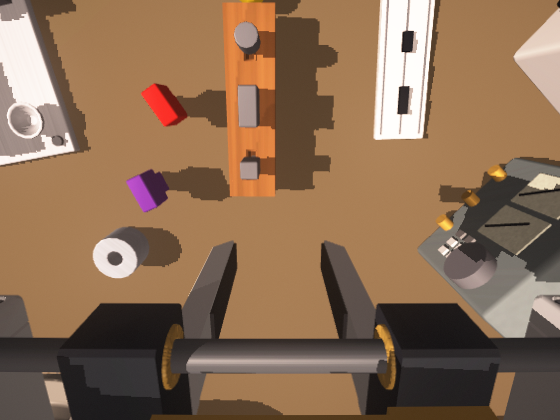

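The wrist view shows the blade's grip at about (248,105) between the pin knob (246,37) and the narrow gauge (249,168). I'll fit a box model to its mask.

```bash
cat >> h.py <<'E'
def hullmask(d,x,y,yaw,boxes,up=4,win=None):
    "boxes: (cx,cy,lx,ly,z0,z1) in local frame"
    x0,y0,w,h=win;m=np.zeros((h*up,w*up),np.uint8);c,s=np.cos(np.radians(yaw)),np.sin(np.radians(yaw))
    for cx,cy,lx,ly,z0,z1 in boxes:
        P=[(x+c*a-s*b,y+s*a+c*b,z) for a in(cx-lx/2,cx+lx/2) for b in(cy-ly/2,cy+ly/2) for z in(z0,z1)]
        q=(proj(d,P)-[x0-.5,y0-.5])*up
        cv2.fillConvexPoly(m,cv2.convexHull(q.round().astype(np.int32)),1)
    return cv2.resize(m.astype(np.float32),(w,h),interpolation=cv2.INTER_AREA)
def fit(d,mask,win,boxes,x0,sc=(4,4,4)):
    from scipy.optimize import minimize
    x,y,w,h=win;M=mask[y:y+h,x:x+w].astype(np.float32)
    f=lambda p:np.abs(hullmask(d,*p,boxes,8,win)-M).sum()
    r=minimize(f,x0,method="Nelder-Mead",options=dict(initial_simplex=np.array(x0)+np.vstack([np.zeros(3),np.diag(sc)]),xatol=.02))
    return r.x,r.fun,M.sum()
E
python3 - <<'E'
from h import *
from rig import sense
np.set_printoptions(precision=2,suppress=True)
d=pickle.load(open("pics/w1.pkl","rb"));im=d["img"].astype(int)
sat=im.max(2)-im.min(2)
g=(sat<40)&(im.max(2)>60)
print(''.join(''.join('#' if v else '.' for v in r)+'\n' for r in g[78:132,228:272:1]))
r=fit(d,g,(228,76,44,60),[(0,0,38,18,45,81)],[535,-283,3]);print(r)
o=(sat>70)&(im[...,0]>110)
# rack: fill holes
o=cv2.morphologyEx(o.astype(np.uint8),cv2.MORPH_CLOSE,np.ones((25,25)))
r2=fit(d,o,(210,60,80,150),[(0,0,190,50,0,45)],[535,-283,3]);print(r2)
E
```

```text
............................................
............................................
............................................
............................................
............................................
............................................
............................................
.............#.######.######................
..........###################...............
..........####################..............
..........####################..............
..........###################.#.............
..........###################.#.............
..........###################.#.............
..........###################.#.............
..........###################.#.............
..........###################.#.............
..........###################.#.............
..........###################.#.............
..........###################.#.............
..........###################.#.............
..........###################.#.............
..........###################.#.............
..........###################.#.............
..........##########
[... 792 characters left out ...]
.........####################.............
...........####################.............
...........####################.............
...........####################.............
...........####################.............
...........###################..............
.............################...............
............................................
............................................
............................................
............................................
............................................

(array([ 535.72, -285.05,    3.66]), np.float64(103.015625), np.float32(826.0))
(array([ 511.45, -276.5 ,   10.1 ]), np.float64(2360.390625), np.float32(9765.0))
```

```bash
python3 - <<'E'
from h import *
from rig import sense
s=sense();print(plan(s,(535.5,-284.5,52),3.1))
E
```

```text
(array([ 8.63, -3.  , 16.67]), np.float64(2.821797042928978), np.float64(-0.2782029570710165))
```

jog_arm([
  [3,-1,0],
  [6,-2,2],
  [8.63,-3.0,5],
  [8.63,-3.0,8],
  [8.63,-3.0,10],
  [8.63,-3.0,12],
  [8.63,-3.0,14],
  [8.63,-3.0,15],
  [8.63,-3.0,16],
  [8.63,-3.0,16.6],
  [8.63,-3.0,16.6],
  [8.63,-3.0,16.6],
], twist=[0,0,-0.3,-0.3,-0.3,-0.3,-0.3,-0.3,-0.3,-0.3,-0.3,-0.3], hand=5)

```text
time: 2.53
tcp_pos: [536.1, -283.1, 52.6]
tcp_rot: [1.0, 0.028, 0.0, 0.0]
contact_force: [0.1, -0.5, 0.8]
finger_gap: 49.9
grasp_force: 0.0
```

jog_arm([
  [0,0,0],
  [0,0,0],
  [0,0,0],
  [0,0,0],
  [0,0,0],
  [0,0,0],
], twist=[0,0,0,0,0,0], hand=0.5, grip_force=25)

```text
time: 3.03
tcp_pos: [536.0, -283.9, 52.4]
tcp_rot: [1.0, 0.028, 0.0, 0.001]
contact_force: [0.5, -3.3, 4.4]
finger_gap: 18.0
grasp_force: 25.0
```

jog_arm([
  [0,0,-1.5],
  [0,0,-4],
  [0,0,-7],
  [0,0,-10],
  [0,0,-13],
  [1,-3,-14],
  [2,-7,-14],
  [3,-11,-14],
  [4,-15,-14],
  [5,-19,-14],
  [6.5,-23,-14],
  [7.9,-26.4,-14],
], twist=[0,0,0,0,0,0,-1,-3,-5,-7,-9,-9])

```text
time: 4.03
tcp_pos: [599.7, -12.1, 192.3]
tcp_rot: [0.994, 0.108, 0.0, -0.0]
contact_force: [1.8, -1.0, 0.0]
finger_gap: 18.0
grasp_force: 25.0
```

jog_arm([
  [0,0,0],
  [0,0,0],
  [0,0,0],
  [0,0,0],
], twist=[0,0,0,0])

```text
time: 4.37
tcp_pos: [599.5, -16.2, 191.9]
tcp_rot: [0.994, 0.106, -0.0, 0.0]
contact_force: [-0.4, 0.5, 0.5]
finger_gap: 17.7
grasp_force: 25.0
```

```bash
python3 - <<'E'
from h import *
from rig import get_image,sense
np.set_printoptions(precision=2,suppress=True)
s=sense();print(s["time"],s["tcp_pos"],s["tcp_rot"],s["contact_force"],s["finger_gap"])
d=get_image("wrist");cv2.imwrite("pics/w2.png",d["img"][:,:,::-1]);pickle.dump(d,open("pics/w2.pkl","wb"))
X=[(654,-3,57),(482.7,121.5,105)];print(proj(d,X))
E
```

```text
4.3667 [599.46 -16.25 191.88] [ 0.99  0.11 -0.    0.  ] [-0.37  0.54  0.45] 17.654075909580605
[[277.42 139.41]
 [107.29 299.4 ]]
```

View pics/w2.png

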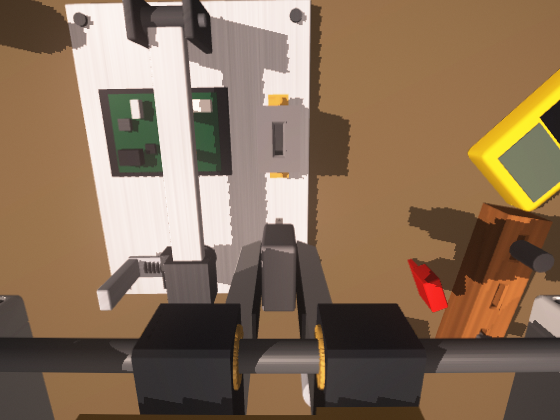

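The slot is at (279,139), the tab at (120,285), the housing at (190,275), and the blade in the hand is at (280,265). Next I'll refine the slot position and the jig yaw.

```bash
python3 - <<'E'
from h import *
np.set_printoptions(precision=2,suppress=True,linewidth=200)
d=pickle.load(open("pics/w2.pkl","rb"));g=cv2.cvtColor(d["img"],cv2.COLOR_RGB2GRAY)
print(g[113:166:2,266:294])
X=[(310,20),(310.,280)]
# yaw: plate right edge, sub-pixel by saturation step
im=d["img"].astype(int);w=(im.max(2)-im.min(2))<60
pts=[]
for r in list(range(25,85,4))+list(range(195,285,4)):
    c=np.where(w[r,300:318])[0]; pts.append((300+c.max()+.5,r)) if len(c) else 0
for z in(8,12,16):
    P=back(d,pts,z)[:,:2];v=cv2.fitLine(P.astype(np.float32),cv2.DIST_HUBER,0,.01,.01).ravel();print(z,np.degrees(np.arctan(v[1]/v[0])),len(pts),v[2:])
E
```

```text
[[147 147 147 146 145 148 148 147 147 147 147 148 147 147 147 148 147 146 146 147 147 147 147 146 147 147 147 147]
 [147 146 146 147 146 148 147 148 146 147 147 147 147 147 147 146 147 146 146 147 146 145 146 147 146 146 147 146]
 [146 147 147 147 146 146 146 146 147 147 147 147 147 147 147 147 147 147 147 146 147 147 146 148 147 147 146 146]
 [146 146 148 146 146 146 147 147 147 147 148 147 147 148 146 147 147 146 146 147 146 147 147 146 147 146 148 147]
 [146 146 146 146 146 144 131 136 135 135 136 134 135 134 134 134 134 136 137 143 118 146 146 148 147 146 147 146]
 [147 147 147 148 147 141  87  88  93  92  92  94  94  95  97  99  96 130 149 146 129 147 146 147 147 147 147 146]
 [147 147 146 147 147 141  86  76  66  83  84  83  83  83  83  81  89 153 153 148 147 146 146 147 146 147 145 146]
 [147 146 146 148 146 142  87  75  64  84  82  83  82  83  83  81  88 154 153 148 147 146 146 146 147 147 147 147]
 [147 147 147 147 147 141  98  73  64  83  83  83  82  84  83  82  88 153 153 148 148 147 147 148 148 148 148 148]
 [147 147 146 147 146 143 103  73  67  84  83  83  83  84  83  81
[... 1400 characters left out ...]
 147 149 149 148 149 149 149]
 [149 148 148 149 150 148 140 122 134 136 137 137 136 137 137 137 136 137 140 150 149 149 148 149 149 148 149 149]
 [148 149 148 148 149 149 149 149 148 148 150 149 149 149 149 148 149 149 149 148 149 148 148 148 149 149 149 149]
 [149 149 149 150 148 148 149 149 150 150 149 149 149 150 148 148 148 150 149 150 149 149 150 149 149 149 151 150]
 [149 150 149 149 148 149 149 150 149 149 148 149 149 149 149 149 149 149 150 150 149 148 150 150 150 150 150 150]
 [150 151 150 150 149 149 150 149 149 150 149 149 150 149 151 149 150 150 150 150 150 150 151 150 151 151 151 151]]
8 13.959358 38 [654.3  -47.49]
12 13.959356 38 [654.59 -46.94]
16 13.959362 38 [654.88 -46.4 ]
```

```bash
cat >> h.py <<'E'
def rect(x,y,z,yaw,lx,ly,cx=0,cy=0):
    c,s=np.cos(np.radians(yaw)),np.sin(np.radians(yaw))
    return np.array([(x+c*a-s*b,y+s*a+c*b,z) for a,b in((cx+lx/2,cy+ly/2),(cx+lx/2,cy-ly/2),(cx-lx/2,cy-ly/2),(cx-lx/2,cy+ly/2))])
E
python3 - <<'E'
from h import *
np.set_printoptions(precision=2,suppress=True,linewidth=200)
d=pickle.load(open("pics/w2.pkl","rb"));t=pickle.load(open("pics/top0.pkl","rb"))
c=back(d,[(278.7,139.2)],57)[0];print(c)
for y in(12,13,14,15):print(y,proj(d,rect(*c,y,33,12)).ravel())
# long yaw baselines in the top view: fit plate outline (low-saturation bright)
im=t["img"].astype(int);w=((im.max(2)-im.min(2))<35)&(im.max(2)>70)
def yaw(f,z):
    P=back(t,f,z)[:,:2];v=cv2.fitLine(P.astype(np.float32),cv2.DIST_HUBER,0,.01,.01).ravel();return np.degrees(np.arctan2(v[1],v[0])),v[2:]
L=[(np.where(w[r,195:240])[0].min()+194.5,r) for r in range(165,250,3)]
R=[(np.where(w[r,255:312])[0].max()+255.5,r) for r in range(150,240,3)]
print(yaw(L,12),yaw(R,12),L[::6],R[::6])
# bar left edge in the wrist view, tab/housing expected
from rig import sense
s=sense();print(plan(s,(c[0],c[1],120),13.5))
# blade grip top corners predicted in wrist if at TCP xy, top 29 above TCP
M=Ro.from_quat(s["tcp_rot"]).as_matrix();yw=np.degrees(np.arctan2(M[1,0],M[0,0]))
print(yw,proj(d,rect(s["tcp_pos"][0],s["tcp_pos"][1],s["tcp_pos"][2]+29,yw,38,18)))
g=cv2.cvtColor(d["img"],cv2.COLOR_RGB2GRAY);print(g[215:260:3,256:306:2]);print(g[300:316,256:306:2])
E
```

```text
[654.45  -4.14  57.  ]
12 [272.26 121.1  285.22 121.12 284.95 156.78 272.37 156.76]
13 [271.95 121.21 284.91 121.01 285.25 156.67 272.68 156.86]
14 [271.65 121.34 284.59 120.9  285.55 156.55 272.98 156.97]
15 [271.34 121.47 284.28 120.8  285.85 156.43 273.29 157.06]
(np.float32(12.983215), array([571.52, 190.47], dtype=float32)) (np.float32(13.568894), array([621.85, -54.45], dtype=float32)) [(np.float64(194.5), 165), (np.float64(206.5), 183), (np.float64(210.5), 201), (np.float64(214.5), 219), (np.float64(217.5), 237)] [(np.float64(288.5), 150), (np.float64(292.5), 168), (np.float64(308.5), 186), (np.float64(300.5), 204), (np.float64(303.5), 222)]
(array([ 5.63, -0.04,  7.19]), np.float64(12.119682600346374), np.float64(-1.3803173996536202))
12.119682600346374 [[261.7  244.8 ]
 [298.09 244.79]
 [296.85 311.38]
 [262.76 311.39]]
[[150 149 153 151 152 174 239 239 240 239 236 239 239 238 239 241 240 238 239 241 239 241 241 241 242]
 [150 151 152 151 152 231 239 239 240 238 166 167 169 185 239 241 239 238 239 241 239 241 242 242 242]
 [152 152 154 151 153 241 239 239 240 237 130 122 124
[... 2235 characters left out ...]
  81  82  82  80  83  84  84  84  84  86  85  85  87  83  86 118  24  25  24  28]
 [ 23  23  96 121  69  75  77  74  76  77  78  78  78  78  79  79  78  80  78  95 120  24  24  24  26]
 [ 24  24 117 120 114 102 103 103 103 102 103 102 103 103 102 102 102 103 103 117 120  23  22  24  24]
 [ 23  24 120 121 120 119 118 118 119 119 118 119 118 119 119 119 119 118 118 120 120  23  24  24  24]
 [ 22  25 121 121 121 121 121 121 121 121 121 120 120 120 121 121 119 120 119 120 120  35  24  26  26]
 [ 23  25 122 121 119 121 120 120 121 120 120 120 121 121 121 120 120 119 119 118 119  39  23  34  37]
 [ 23  24 121 121 120 121 120 121 122 121 120 121 121 121 120 119 120 119 120 120 120  56  23  35  39]]
```

jog_arm([
  [2,0,1],
  [4,0,3],
  [5.63,0,6],
  [5.63,-0.04,8],
  [5.63,-0.04,8.6],
  [5.63,-0.04,8.6],
  [5.63,-0.04,8.6],
  [5.63,-0.04,8.6],
], twist=[-1.2,-1.2,-1.2,-1.2,-1.2,-1.2,-1.2,-1.2])

```text
time: 5.08
tcp_pos: [655.3, -3.0, 107.8]
tcp_rot: [0.993, 0.117, 0.001, 0.0]
contact_force: [-0.3, 0.1, 0.2]
finger_gap: 17.6
grasp_force: 25.0
```

```bash
python3 - <<'E'
from h import *
from rig import sense
s=sense();print(s["tcp_pos"],s["contact_force"],plan(s,(654.5,-4.1,64.4),13.3))
E
```

```text
[655.28089723  -2.99609033 107.81338842] [-0.29322442  0.11777536  0.19040915] (array([-0.11,  0.09,  4.34]), np.float64(13.39474141560131), np.float64(0.09474141560130533))
```

jog_arm([
  [-0.1,0.1,0],
  [-0.1,0.1,0.5],
  [-0.1,0.1,1],
  [-0.1,0.1,1.3],
  [-0.1,0.1,1.6],
  [-0.1,0.1,1.9],
  [-0.1,0.1,2.2],
  [-0.1,0.1,2.2],
], twist=[0,0,0,0,0,0,0,0])

```text
time: 5.75
tcp_pos: [653.6, -3.6, 83.2]
tcp_rot: [0.993, 0.117, -0.0, -0.0]
contact_force: [-0.7, 0.9, -0.2]
finger_gap: 18.1
grasp_force: 25.0
```

jog_arm([
  [0,0,0.4],
  [0,0,0.8],
  [0,0,1.2],
  [0,0,1.5],
  [0,0,1.7],
  [0,0,1.7],
], twist=[0,0,0,0,0,0])

```text
time: 6.25
tcp_pos: [653.6, -3.6, 66.4]
tcp_rot: [0.993, 0.117, -0.0, -0.0]
contact_force: [-0.5, 0.4, -0.4]
finger_gap: 17.7
grasp_force: 25.0
```

jog_arm([
  [0,0,0.1],
  [0,0,0.2],
  [0,0,0.3],
  [0,0,0.35],
  [0,0,0.35],
], twist=[0,0,0,0,0])

```text
time: 6.67
tcp_pos: [654.1, -3.7, 64.3]
tcp_rot: [0.993, 0.117, 0.0, 0.0]
contact_force: [-3.9, -0.3, 10.2]
finger_gap: 17.8
grasp_force: 25.0
```

The shoulder met the block at the predicted height with 10 N. I'll release and go up.

jog_arm([
  [0,0,0.05],
  [0,0,0.05],
  [0,0,0.05],
  [0,0,0],
  [0,0,0],
  [0,0,0],
], twist=[0,0,0,0,0,0], hand=4)

```text
time: 7.17
tcp_pos: [654.0, -3.6, 63.5]
tcp_rot: [0.993, 0.117, 0.0, -0.0]
contact_force: [0.5, 0.5, 0.0]
finger_gap: 39.7
grasp_force: 0.0
```

jog_arm([
  [0,0,-2],
  [0,0,-5],
  [0,0,-8],
  [-3,0,-11],
  [-6,0,-13],
  [-9,0,-13],
  [-12,-2,-13],
  [-14,-4,-13],
  [-16,-6,-13],
  [-18,-8,-13],
  [-20,-8,-13],
  [-20,-8,-13],
], twist=[0,0,0,0,0,0,0,0,0,0,0,0])

```text
time: 8.17
tcp_pos: [437.8, 27.6, 193.6]
tcp_rot: [0.993, 0.118, -0.0, 0.001]
contact_force: [1.8, -0.2, 0.3]
finger_gap: 40.1
grasp_force: 0.0
```

```bash
python3 - <<'E'
from h import *
from rig import get_image,sense
np.set_printoptions(precision=2,suppress=True)
s=sense();print(s["time"],s["tcp_pos"],s["tcp_rot"],s["contact_force"],s["finger_gap"])
d=get_image("wrist");pickle.dump(d,open("pics/w3.pkl","wb"));e=get_image("scene");pickle.dump(e,open("pics/s3.pkl","wb"))
a=cv2.resize(e["img"][175:275,245:395],(630,420),interpolation=cv2.INTER_CUBIC)[:,:240+0]
a=cv2.resize(e["img"][185:270,260:345],(240,240),interpolation=cv2.INTER_CUBIC)
c=np.zeros((420,240,3),np.uint8);c[:240]=a
cv2.imwrite("pics/w3.png",np.hstack([d["img"],c])[:,:,::-1])
X=[(654,-4,93),(654,-4,57),(482.7,121.5,105)];print(proj(d,X),proj(e,X))
E
```

```text
8.1667 [437.85  27.59 193.6 ] [ 0.99  0.12 -0.    0.  ] [ 1.82 -0.22  0.33] 40.13167836983673
[[391.56 -62.36]
 [377.22 -40.74]
 [177.82 132.6 ]] [[303.51 225.8 ]
 [303.32 237.58]
 [313.44 179.1 ]]
```

View pics/w3.png

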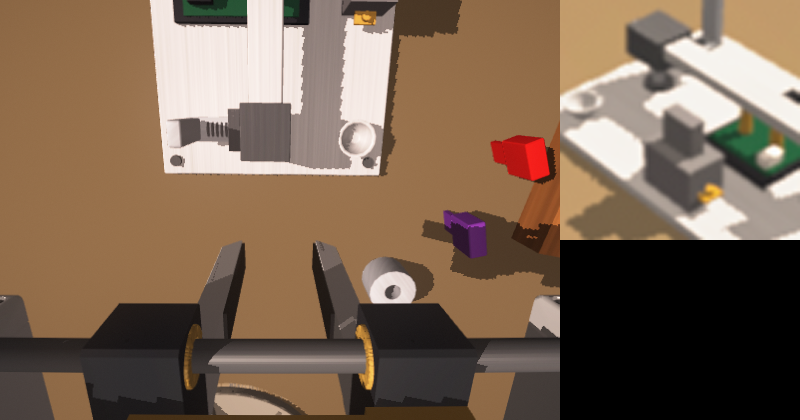

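In the scene inset the blade's grip sits flush on the block. In the wrist view the tab is at (168-202, 118-147) and the housing at (240-290, 102-162). I'll measure both.

```bash
python3 - <<'E'
from h import *
np.set_printoptions(precision=1,suppress=True,linewidth=250)
d=pickle.load(open("pics/w3.pkl","rb"));g=cv2.cvtColor(d["img"],cv2.COLOR_RGB2GRAY)
print(g[114:152:2,162:210:2]);print(g[98:170:4,222:300:3])
x,y=492.9,57.6;v=13.3;a=np.radians(v);t=np.array((x,y))+72*np.array((-np.sin(a),np.cos(a)));print(t)
print("hous top",proj(d,rect(x,y,81,v,50,44)).ravel())
for z in(38,105):print("tab",z,proj(d,rect(*t,z,v,22,12)).ravel(),proj(pickle.load(open("pics/top0.pkl","rb")),rect(*t,z,v,22,12)).ravel())
E
```

```text
[[233 234 235 238 235 236 237 238 234 236 238 240 238 236 234 239 238 238 240 239 238 240 239 238]
 [232 234 234 237 236 236 237 238 234 235 238 240 239 235 231 234 233 234 229 226 225 227 225 235]
 [232 235 234 237 237 237 229 220 213 205 200 179 150 138 113 109 126 123 145 221 221 221 221 221]
 [233 235 232 182 163 159 157 152 132  85  82  78  78  77  77  78  77  78  79 221 183 183 222 222]
 [234 234 240 233 230 224 216 213 186  94  79  79  78  78  79  79  79  78  79 128 130 128 130  85]
 [235 235 238 237 233 228 225 220 192 101  78  78  78  79  79  79  78  79  79 122 131 129 109  60]
 [235 235 235 234 231 229 223 215 200 105  78  79  78  79  78  79  78  78  79 115 129 130 102  61]
 [236 235 228 234 231 225 220 216 208 111  79  78  78  79  80  78  80  77  77 110 133 131  96  61]
 [237 234 225 233 228 222 219 217 214 115  80  78  80  80  78  80  79  80  78 102 128 128 104  61]
 [238 234 202 231 227 222 218 219 218 120  80  81  80  79  80  80  80  79  79 102 125 124 118  63]
 [235 233 233 231 226 223 220 218 221 128  80  80  80  80  80  79  80  79  79  95 126 126 124  66]
 [235 233 2
[... 2296 characters left out ...]
8 238 237 172  99  96  98 101  96  95  99  95  98  99  99  96  96 100  95  95 135 137 142]
 [237 236 237 237 238 237 169  98  97  98 100  96  96  98  95  98  97  99  95  96 100  95  92 136 138 142]
 [236 234 237 237 238 237 239 236 236 235 223 229 229 226 227 230 231 224 216 216 220 211 205 136 138 142]
 [235 233 237 237 238 237 238 236 236 236 233 237 238 236 235 238 237 233 233 233 235 234 237 232 234 235]]
[476.3 127.7]
hous top [234.1 106.5 285.8 106.6 285.2 165.1 236.  164.9]
tab 38 [183.5 121.5 195.6 121.5 197.1 144.  185.2 144. ] [229.8 241.2 234.  240.3 235.7 248.  231.5 248.9]
tab 105 [160.3 124.6 175.3 124.6 177.6 152.4 162.9 152.4] [227.1 241.  231.5 240.1 233.2 248.2 228.8 249.1]
```

```bash
python3 - <<'E'
from h import *
from rig import sense
np.set_printoptions(precision=1,suppress=True,linewidth=250)
d=pickle.load(open("pics/w3.pkl","rb"))
h=back(d,[(265,132.2)],81)[0];t=back(d,[(173.7,133)],105)[0];print(h,t,t-h,np.degrees(np.arctan2(-(t-h)[0],(t-h)[1])))
print("hous top",proj(d,rect(*h,13.3,50,44)).ravel())
print("tab",proj(d,rect(*t,13.3,22,12)).ravel())
a=np.radians(13.3);p=h[:2]+72*np.array((-np.sin(a),np.cos(a)));print(p)
s=sense();print(s["tcp_pos"],plan(s,(t[0],t[1],140),13.3),plan(s,(t[0],t[1],71),13.3))
E
```

```text
[497.4  54.4  81. ] [481.6 124.7 105. ] [-15.8  70.3  24. ] 12.665907700107457
hous top [238.8 102.  290.7 102.2 289.9 161.  240.5 160.8]
tab [164.9 118.8 180.1 118.8 182.3 146.9 167.5 146.9]
[480.9 124.5]
[441.   27.5 194. ] (array([ 6.2, -8.5,  5.4]), np.float64(13.431316976651564), np.float64(0.1313169766515614)) (array([ 6.2, -8.5, 12.3]), np.float64(13.431316976651564), np.float64(0.1313169766515614))
```

jog_arm([
  [2,-3,0],
  [4,-6,0],
  [6.2,-8.5,2],
  [6.2,-8.5,5],
  [6.2,-8.5,7],
  [6.2,-8.5,7],
  [6.2,-8.5,7],
], twist=[0.1,0.1,0.1,0.1,0.1,0.1,0.1], hand=4)

```text
time: 8.85
tcp_pos: [481.5, 124.7, 122.9]
tcp_rot: [0.993, 0.116, -0.001, -0.0]
contact_force: [-0.1, -0.1, 0.2]
finger_gap: 40.1
grasp_force: 0.0
```

```bash
python3 - <<'E'
from h import *
from rig import sense
s=sense();print(s["tcp_pos"],plan(s,(481.4,124.6,71),13.2))
E
```

```text
[481.49496528 124.71595903 122.94043508] (array([-0.  ,  0.01,  5.19]), np.float64(13.326198904117009), np.float64(0.12619890411700396))
```

jog_arm([
  [0,0,1.5],
  [0,0,3],
  [0,0,4.2],
  [0,0,5.2],
  [0,0,5.2],
  [0,0,5.2],
], twist=[0,0,0,0,0,0], hand=4)

```text
time: 9.35
tcp_pos: [481.6, 124.7, 71.8]
tcp_rot: [0.993, 0.116, -0.0, -0.0]
contact_force: [0.3, 0.4, 0.7]
finger_gap: 39.9
grasp_force: 0.0
```

jog_arm([
  [0,0,0],
  [0,0,0],
  [0,0,0],
  [0,0,0],
  [0,0,0],
  [0,0,0],
], twist=[0,0,0,0,0,0], hand=0.3, grip_force=35)

```text
time: 9.85
tcp_pos: [481.7, 124.4, 71.8]
tcp_rot: [0.993, 0.116, 0.0, 0.0]
contact_force: [0.4, -2.4, 3.3]
finger_gap: 11.7
grasp_force: 35.0
```

jog_arm([
  [0,-0.3,0],
  [0,-0.6,0],
  [0,-0.9,0],
  [0,-1.2,0],
  [0,-1.35,0],
  [0,-1.35,0],
  [0,-1.35,0],
], twist=[0,0,0,0,0,0,0])

```text
time: 10.43
tcp_pos: [478.6, 137.6, 71.7]
tcp_rot: [0.993, 0.116, 0.0, 0.0]
contact_force: [1.4, -6.5, 6.1]
finger_gap: 11.9
grasp_force: 35.0
```

jog_arm([
  [0.05,0,-0.4],
  [0.1,0,-0.8],
  [0.15,0,-1.2],
  [0.22,0,-1.6],
  [0.29,0,-2.0],
  [0.36,0,-2.4],
  [0.36,0,-2.4],
], twist=[0,0,0,0,0,0,0])

```text
time: 11.02
tcp_pos: [481.2, 137.9, 95.4]
tcp_rot: [0.993, 0.116, -0.001, 0.001]
contact_force: [1.1, -6.7, -5.0]
finger_gap: 11.8
grasp_force: 35.0
```

jog_arm([
  [0.13,0,-0.6],
  [0.27,0,-1.2],
  [0.42,0,-1.7],
  [0.6,0,-2.3],
  [0.8,0,-2.9],
  [0.98,0,-3.5],
  [1.15,0,-3.9],
  [1.24,0,-4.2],
  [1.24,0,-4.2],
  [1.24,0,-4.2],
  [1.24,0,-4.2],
  [1.24,0,-4.2],
], twist=[0,0,0,0,0,0,0,0,0,0,0,0])

```text
time: 12.02
tcp_pos: [492.8, 140.6, 136.7]
tcp_rot: [0.993, 0.116, -0.001, 0.001]
contact_force: [-0.1, -7.1, -4.1]
finger_gap: 11.7
grasp_force: 35.0
```

```bash
python3 - <<'E'
from h import *
from rig import get_image,sense
s=sense();print(s["time"],s["tcp_pos"],s["contact_force"],s["finger_gap"],s["dq"].round(4))
e=get_image("scene");t=get_image("top");d=get_image("wrist")
r=lambda im,x,y,w,h:cv2.resize(im[y:y+h,x:x+w],(400,400),interpolation=cv2.INTER_CUBIC)
cv2.imwrite("pics/f.png",np.hstack([r(e["img"],240,130,150,150),r(d["img"],70,0,420,420)])[:,:,::-1])
E
```

```text
12.0167 [492.83036726 140.59946845 136.69991327] [-0.11090522 -7.13802198 -4.10530666] 11.693364437032685 [-0.0002  0.0002 -0.0002 -0.0013  0.0011 -0.0003  0.0013]
```

View pics/f.png

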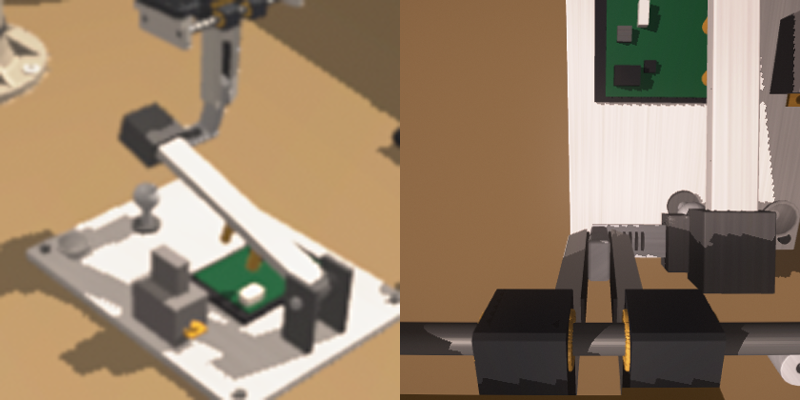

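The arm is clear of the ball (raised about 65 mm), the gripper holds the tab steadily, and the blade stands seated in its block.

```bash
python3 -c "
from rig import hand_in;print(hand_in())"
```

```text
the job is handed in; nothing more can be done
None
```

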